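# Seat the shortest blank in the corner of the drilling jig

### The job

Take the shortest of the three square wooden blanks and lay it flat in the fenced corner of the drilling jig, along the low side fence. Push its end against the end fence so that the sprung pin there is driven fully home, and press the blank firmly and squarely against both fences at once. Finish while still holding it pressed against both fences, do not let go; leave the other two blanks and the whetstone where they are.

Things in the scene. Friction and masses are not known exactly. Their poses are not given: they have to be found in the camera images.
- blank_2_center (a point): centre (half-way up) of a square wooden blank lying on the table, 27 x 120 x 27 mm, the shortest of the three: the one to seat. Its y axis runs along its length; about 0.09 kg (up to 0.13)
- blank_0_center (a point): centre (half-way up) of a square wooden blank lying on the table, 27 x 160 x 27 mm, the longest, leave alone. Its y axis runs along its length
- blank_1_center (a point): centre (half-way up) of a square wooden blank lying on the table, 27 x 140 x 27 mm, the middle one, leave alone. Its y axis runs along its length
- whetstone: worn grey whetstone, 33 x 68 x 27 mm, origin at the centre of its underside; leave alone
- jig: drilling jig screwed to the table: plywood base 240 (x) x 130 (y) x 12 mm, origin at the centre of its underside; its waxed, slippery top is 12 mm above the table. Its x axis points along the side fence to the end fence, its y axis from the open side to the side fence
- corner (a point): the inner corner of the jig on the base's top, at (70, 35, 12) mm in the jig's frame (its axes are the jig's): the face of the end fence lies in the plane x = 70 mm, the face of the side fence in the plane y = 35 mm. A 120 mm blank seated here has its centre at (10, 21.5, 25.5) mm in the jig's frame
- side_fence: low, smooth aluminium side fence of the jig, only 10 mm high above the base (a 27 mm blank stands 17 mm above it, so fingers can grip it over the fence), from x = -90 to 60 mm, y = 35 to 51 mm in the jig's frame. Origin and axes are the jig's
- end_fence: aluminium end fence of the jig, 24 mm high above the base, from x = 70 to 86 mm, y = -47 to 49 mm in the jig's frame; a 25 mm high switch body stands behind it. Origin and axes are the jig's
- pin (a joint): sprung steel pin (diameter 10 mm) of a part-present switch in the end fence: 0 = out, standing 10 mm proud of the fence face, 0.010 = pushed in flush with the face; it moves along the jig's +x and springs back. It takes about 1 N at first, 4 N when flush
- pin_tip (a point): tip of the sprung pin; when out, at (60, 21.5, 25.5) mm in the jig's frame, in line with the middle of a seated blank

How it is judged:
By the outcome, as a careful person would: the job done as asked, in the order asked, and still so for the second after the job is handed in, while the arm keeps its last pose, push and grip.
It also fails if it takes over 64 s, if anything falls off the work surface, if the arm or the gripper's body presses on something with over 40 N, if the wrist force passes 120 N, or if a joint passes its speed limit or range.

### The arm

A 6-joint arm with a two-finger parallel gripper is mounted at the origin on a cart in front of the work surface, level with it; the furniture and walls round the work are solid. World frame = base frame: x ahead of the robot, y to its left, z up, the work surface at z = 0. Lengths are in m, angles in rad, forces in N, time in s.
With the tool pointing down it reaches from about 0.3 to 0.875 m from the base axis. Payload 6.4 kg.
Tool frame: the origin (TCP) lies at the very end of the fingers, on their centre line; the grasp point (between the pads) lies ctrl.grip_point_offset behind it (ctrl.grip_point_offset is the distance from the TCP to the grasp point, in m); z points along the fingers, x is the direction in which the jaws open and shut, and the axes are right-handed (so a half turn about z gives the same grasp; the last joint's range is limited). The gripper opens to 85 mm and grips with 20 to 120 N. Pads are 22 mm wide; open, the fingers measure 114 mm over their backs; the gripper's body (76 mm by 85 mm) begins 54 mm behind the grasp point. The pads swing forward as they close: fully open they stand 13 mm farther back than shut.
Start: joints at [-1.322, 0.181, 1.607, -0, 1.354, -0.206], TCP at [0.253, -0.517, 0.231] pointing down, gripper open.
Joint ranges: [-2.99, 2.99], [-0.89, 2.07], [0.3, 2.58], [-1.14, 4.28], [0, 2.63], [-3.12, 3.12]. Speed limits (rad/s): [2.57, 2.57, 3.01, 3.14, 3.14, 3.14].

### API

Orientations are given as a unit quaternion [w, x, y, z].
In Python, from bench import get_obs, viewer, workorder, ctrl gives the robot as it stands. The module is installed in compiled form; this text tells all that it offers.
- The arm moves only by the tool move_arm, never from a script. Its argument "increments" is a list of rows, each an object of numbers: "tx", "ty", "tz": the shift along the tool's x, y, z in m; "turn": the turn about the tool's z in degrees. A call has 1 to 20 rows; each row is the pose to reach, as a shift and turn from the pose commanded when the call began, along the tool's axes at that moment; what a row does not reach only later rows make up. A row lasts 1/12 s, in which the tool goes at most 41.7 mm and 7.16 degrees, less where a joint would pass 70% of its speed; a pose out of reach is approached as far as the arm can. A call with a gripper value outside its range is refused whole. "gripper" is the opening, from 0 (shut) to 1 (fully open), set as the call begins (left out, the last holds). The fingers move at their own pace and stop on an object; the grip force is fixed at half the most. Time passes only in rows, so rows that repeat a pose let the fingers close. It gives the time, the measured TCP pose, the force and the opening at its end, in the units of the state.
- get_obs(): the state, without advancing time (a new reading comes with each control period).
- viewer.camera(name): name is "scene" or "top"; returns (picture, depth): 400x640x3 uint8, red, green, blue; 400x640 float32, m along the optical axis (not along the pixel's ray), 0 where there is no reading.
- viewer.get_calibration(name): a dict with "intrinsics" (3x3 intrinsics, pixels), "origin" and "attitude" of the camera in the world. Camera axes: x right, y up, looking along -z (the intrinsics and any distortion apply to the point x, -y, -z); pixel columns grow to the right and rows downward; lengths in m; the calibration is good to about 2 mm. A picture is of the moment at which its call begins. get_calibration takes no time and is no camera call.
- workorder.hand_in(): hands the job in, once; it reports no verdict.
The state is a dict: "time_s": time; "q": joint angles; "dq": joint speeds; "joint_efforts": joint torques, N m; "eef_pos": TCP position; "eef_rot": TCP orientation; "wrist_force": force on the tool from outside, world axes, zero at the start; "torque": the same for the moment, N m; "opening": opening from 0.0 (shut) to 1.0 (fully open).
Only numpy, scipy, OpenCV 4.12 (cv2) and the standard library are available. Lean on these libraries where they do the work, as an engineer would, in place of code of your own. Each camera call takes 0.05 s, during which the arm holds its last target.

## Working session

There is one attempt and no reset: what is moved stays moved. The work goes in short steps, Python scripts to look and compute and a tool call to move; the robot and the scene stay as the last step left them, time stands still between calls to the robot, and variables do not carry over. Pictures are saved under pics/ and viewed, and the job is handed in when it is done.

Besides the shell and the picture viewer there is one more tool, called after "Call:" by a JSON object that holds its "name" and its "arguments", one argument or row to a line. move_arm: Moves the arm, as the interface text tells. Its arguments: {"type":"object","properties":{"increments":{"type":"array"},"gripper":{"type":"number"}},"required":["increments"]}

```bash
mkdir -p pics; cat > h.py <<'E'
import numpy as np,cv2
from bench import get_obs, viewer, workorder, ctrl
def grab(n,tag):
    p,d=viewer.camera(n); cv2.imwrite(f'pics/{tag}.png',p[:,:,::-1]); np.savez(f'pics/{tag}.npz',p=p,d=d); return p,d
def world(n,d):
    c=viewer.get_calibration(n); K=np.array(c['intrinsics']); A=np.array(c['attitude'],float); 
    if A.shape!=(3,3):
        from scipy.spatial.transform import Rotation as R
        A=R.from_quat(A[[1,2,3,0]]).as_matrix()
    v,u=np.mgrid[:d.shape[0],:d.shape[1]]
    x=(u-K[0,2])/K[0,0]*d; y=(v-K[1,2])/K[1,1]*d
    return np.stack([x,-y,-d],-1)@A.T+np.array(c['origin'])
E
python3 - <<'E'
from h import *
for n in('scene','top'):
    print(n,viewer.get_calibration(n)); grab(n,n+'0')
o=get_obs(); print({k:np.round(v,4) for k,v in o.items()}, ctrl.grip_point_offset, dir(ctrl))
E
```

```text
scene {'intrinsics': array([[432.25154454,   0.        , 322.37386414],
       [  0.        , 432.25154454, 197.88620041],
       [  0.        ,   0.        ,   1.        ]]), 'origin': array([0.15338845, 0.76520163, 0.84061217]), 'attitude': array([-0.18706353, -0.07558739,  0.40405151,  0.89220859])}
top {'intrinsics': array([[363.20582919,   0.        , 314.52387568],
       [  0.        , 363.20582919, 202.5887773 ],
       [  0.        ,   0.        ,   1.        ]]), 'origin': array([ 0.39518568, -0.0687228 ,  1.08374813]), 'attitude': array([-0.69829877, -0.03205921,  0.03157407,  0.71439073])}
{'time_s': np.float64(0.1), 'q': array([-1.3223,  0.1815,  1.6079,  0.    ,  1.3538, -0.2063]), 'dq': array([-0.    , -0.0019, -0.0016,  0.0021, -0.0006,  0.0004]), 'joint_efforts': array([ 8.00000e-04, -4.45872e+01, -3.52241e+01, -1.00000e-04,
        4.10000e-03, -0.00000e+00]), 'eef_pos': array([ 0.2525, -0.516 ,  0.2305]), 'eef_rot': array([-6.000e-04,  8.483e-01, -5.295e-01, -6.000e-04]), 'wrist_force': array([-7.4200e-01, -9.0000e-04,  1.1773e+00]), 'torque': array([-0.0247,  0.0108,  0.0183]), 'opening': np.float64(0.9992)} 0.0187 ['MotionError', '__class__', '__delattr__', '__dict__', '__dir__', '__doc__', '__eq__', '__format__', '__ge__', '__getattribute__', '__getstate__', '__gt__', '__hash__', '__init__', '__init_subclass__', '__le__', '__lt__', '__module__', '__ne__', '__new__', '__reduce__', '__reduce_ex__', '__repr__', '__setattr__', '__sizeof__', '__str__', '__subclasshook__', '__weakref__', 'grip_point_offset']
```

View pics/scene0.png

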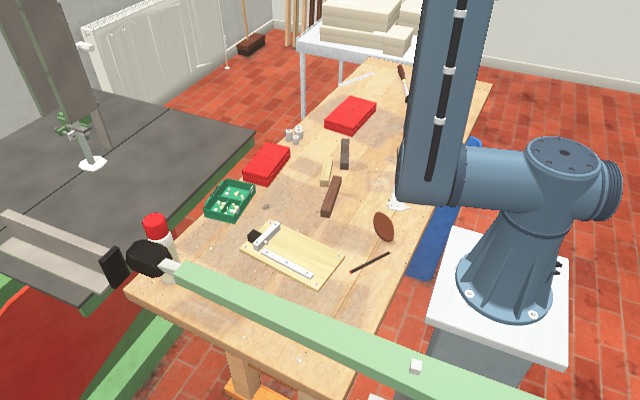

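View pics/top0.png

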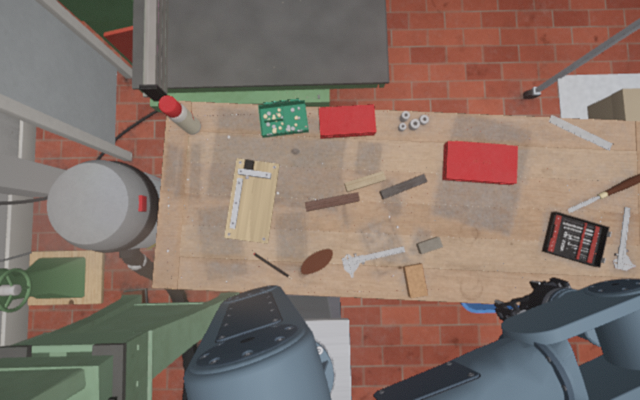

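The top view shows three sticks near (332,202), (366,182) and (404,186), the jig at (252,200) with its end fence and switch at the top, about (255,170), and the whetstone near (429,244). Next I'll measure the sticks and the jig.

```bash
python3 - <<'E'
from h import *
z=np.load('pics/top0.npz'); p,d=z['p'],z['d']; W=world('top',d)
np.set_printoptions(precision=4,suppress=True)
print(d[200,350],W[225,330],W[220,290])
crop=p[150:260,215:445,::-1]; cv2.imwrite('pics/topcrop.png',cv2.resize(crop,None,fx=3.4,fy=3.4,interpolation=cv2.INTER_CUBIC))
H=W[...,2]
m=((H>0.015)&(H<0.05)).astype(np.uint8)
n,l,s,c=cv2.connectedComponentsWithStats(m)
for i in range(1,n):
    if s[i,4]>60 and 215<c[i][0]<460 and 140<c[i][1]<280:
        ys,xs=np.where(l==i); P=W[ys,xs]; r=cv2.minAreaRect((P[:,:2]*1000).astype(np.float32))
        print(i,s[i],c[i],'ctr',r[0],'size',r[1],'ang',r[2],'z',np.median(P[:,2]),'col',np.median(p[ys,xs],axis=0))
hm=np.clip((H[150:260,215:445]+0.01)/0.06,0,1)*255
cv2.imwrite('pics/topH.png',cv2.resize(hm.astype(np.uint8),None,fx=3.4,fy=3.4,interpolation=cv2.INTER_NEAREST))
E
```

```text
1.0601574 [ 0.425  -0.1138 -0.0038] [0.4425 0.0052 0.0001]
24 [236 159  35  21 323] [252.0186 170.6285] ctr (583.1188354492188, 109.47333526611328) size (98.23644256591797, 55.325870513916016) ang 52.71084213256836 z 0.03482049419155597 col [171. 167. 169.]
39 [345 171  41  21 384] [364.8464 180.7865] ctr (552.17822265625, -218.95358276367188) size (27.36712646484375, 120.10258483886719) ang 16.02704429626465 z 0.026591870371363013 col [177. 160. 136.]
41 [380 174  48  25 445] [403.191  185.8584] ctr (534.39892578125, -330.92315673828125) size (26.979846954345703, 140.11549377441406) ang 20.006071090698242 z 0.02690601237175283 col [103.  95.  91.]
43 [230 178  13  51 305] [235.8852 202.8033] ctr (495.6756286621094, 161.79322814941406) size (25.52758026123047, 148.99447631835938) ang 81.71378326416016 z 0.0211718182096019 col [189. 188. 190.]
59 [305 192  55  19 518] [331.8822 201.1023] ctr (494.2528076171875, -119.98236846923828) size (27.409053802490234, 160.0211639404297) ang 9.584159851074219 z 0.026506144357174688 col [115.  90.  80.]
136 [417 237  26  17 279] [429.3656 244.8244] ctr (360.8145751953125, -399.559814453125) size (33.573490142822266, 67.88343048095703) ang 15.822104454040527 z 0.026624788335650962 col [140. 132. 122.]
```

View pics/topcrop.png

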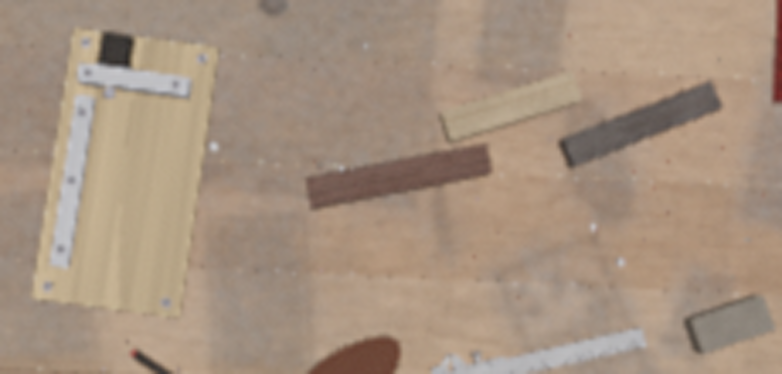

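View pics/topH.png

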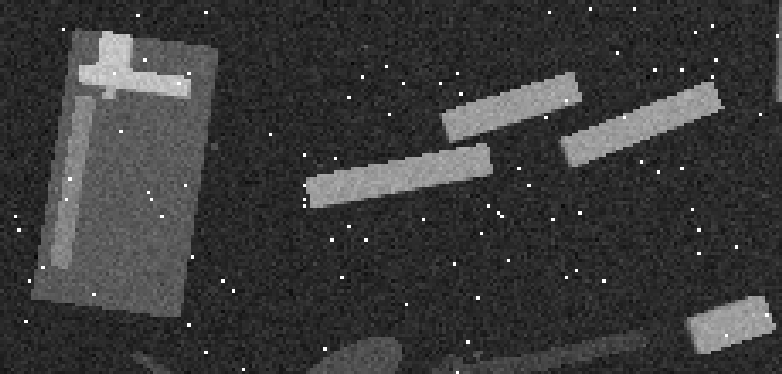

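```bash
cat >> h.py <<'E'
def jigfit(W,l0=(215,150,285,250)):
    u0,v0,u1,v1=l0; P=W[v0:v1,u0:u1]; H=P[...,2]
    def comp(m,k=None):
        m=m.astype(np.uint8); m=cv2.morphologyEx(m,cv2.MORPH_OPEN,np.ones((2,2),np.uint8))
        n,l,s,c=cv2.connectedComponentsWithStats(m); i=1+np.argmax(s[1:,4]); return P[l==i]
    return comp((H>0.006)&(H<0.05)),P
E
python3 - <<'E'
from h import *
np.set_printoptions(precision=4,suppress=True)
z=np.load('pics/top0.npz'); W=world('top',z['d'])
B,P=jigfit(W)
r=cv2.minAreaRect((B[:,:2]*1000).astype(np.float32)); print('base',r)
a=np.deg2rad(-7.3)
def fr(P,a): 
    R=np.array([[np.cos(a),-np.sin(a)],[np.sin(a),np.cos(a)]]); return P[...,:2]@R
H=P[...,2]
# side fence axis
Q=fr(P,a); 
b=fr(B,a); print('base ext pct',np.percentile(b,[0.3,1,99,99.7],axis=0))
m=(H>0.0175)&(H<0.027)
ys,xs=np.where(m); S=P[m]; s=fr(S,a); 
# keep strip
c=np.median(s[:,1]); k=abs(s[:,1]-c)<0.012; S=S[k]
l=cv2.fitLine((S[:,:2]).astype(np.float32),cv2.DIST_HUBER,0,1e-4,1e-4).ravel(); print('side line',l,np.rad2deg(np.arctan2(-l[1],-l[0]) if l[0]<0 else np.arctan2(l[1],l[0])),len(S))
m=(H>0.030)&(H<0.045); E=P[m]; e=fr(E,a); print('end ext',len(E),np.percentile(e,[1,5,50,95,99],axis=0))
s=fr(S,a); print('side ext',np.percentile(s,[1,5,50,95,99],axis=0))
for name,X in (('side',S),('base',B)): print(name,cv2.minAreaRect((X[:,:2]*1000).astype(np.float32)))
E
```

```text
base ((490.3948974609375, 50.01588439941406), (264.9358825683594, 240.2539520263672), 80.77362060546875)
base ext pct [[ 0.363  -0.018 ]
 [ 0.365   0.1135]
 [ 0.5987  0.2417]
 [ 0.601   0.2436]]
side line [ 0.9878 -0.1559  0.4963  0.1623] -8.9670515 278
end ext 279 [[0.5516 0.1331]
 [0.5551 0.1396]
 [0.5667 0.1923]
 [0.5968 0.2192]
 [0.6007 0.2253]]
side ext [[0.3985 0.2145]
 [0.4045 0.2166]
 [0.471  0.2239]
 [0.5399 0.2317]
 [0.5448 0.2334]]
side ((501.09765625, 161.65264892578125), (16.808080673217773, 159.77801513671875), 80.8775405883789)
base ((490.3948974609375, 50.01588439941406), (264.9358825683594, 240.2539520263672), 80.77362060546875)
```

```bash
python3 - <<'E'
from h import *
np.set_printoptions(precision=4,suppress=True)
z=np.load('pics/top0.npz'); W=world('top',z['d'])
_,P=jigfit(W); H=cv2.medianBlur(P[...,2].astype(np.float32),3)
def R(a): return np.array([[np.cos(a),-np.sin(a)],[np.sin(a),np.cos(a)]])
m=(H>0.0065)&(H<0.05); m=cv2.morphologyEx(m.astype(np.uint8),cv2.MORPH_OPEN,np.ones((3,3),np.uint8))
n,l,s,c=cv2.connectedComponentsWithStats(m); i=1+np.argmax(s[1:,4]); B=P[(l==i)]
B=B[(B[:,2]>0.004)&(B[:,2]<.05)]
r=cv2.minAreaRect((B[:,:2]*1000).astype(np.float32)); print('base',r)
a=np.deg2rad(-9)
Q=P[...,:2]@R(a); b=B[:,:2]@R(a)
print('base',np.percentile(b,[0.5,1,99,99.5],axis=0))
sel=(H>0.0175)&(H<0.027)&(abs(Q[...,1]-.232)<.03); s=Q[sel]; c=np.median(s[:,1]); s=s[abs(s[:,1]-c)<.011]; print('side',c,np.percentile(s,[1,2,5,50,95,98,99],axis=0), np.rad2deg(np.polyfit(s[:,0],s[:,1],1)[0]))
sel=(H>0.030)&(H<0.045); e=Q[sel]
print('end',np.percentile(e,[1,2,5,50,95,98,99],axis=0))
k=e[:,1]<np.median(e[:,1]); print('endang',np.rad2deg(np.polyfit(e[k,1],e[k,0],1)[0]), np.percentile(e[k],[1,3,50,97,99],axis=0))
# blank
H=W[...,2]; 
m=((H>0.018)&(H<0.035)).astype(np.uint8); n,l,s,c=cv2.connectedComponentsWithStats(m); i=l[181,365]; X=W[l==i]; print(np.mean(X,0),len(X))
E
```

```text
base ((504.40435791015625, 117.6861801147461), (130.42990112304688, 240.1725311279297), 80.9482192993164)
base [[0.3611 0.1308]
 [0.3622 0.1313]
 [0.5958 0.2587]
 [0.5975 0.2595]]
side 0.23767319831859426 [[0.3926 0.2299]
 [0.3942 0.2301]
 [0.3984 0.2305]
 [0.4663 0.2378]
 [0.5334 0.2452]
 [0.5379 0.2458]
 [0.541  0.246 ]] -0.13291480824800925
end [[0.5489 0.1489]
 [0.5492 0.1509]
 [0.5498 0.1556]
 [0.5611 0.2086]
 [0.5899 0.234 ]
 [0.5928 0.2393]
 [0.5942 0.2412]]
endang 33.56975803934186 [[0.4544 0.0497]
 [0.5495 0.1504]
 [0.5584 0.1831]
 [0.5852 0.2076]
 [0.5904 0.2082]]
[ 0.5517 -0.2186  0.0265] 381
```

```bash
cat >> h.py <<'E'
from scipy.spatial.transform import Rotation as Ro
def inc(x,y,z,yaw,pos=None,yaw0=None):
    o=get_obs(); q=np.array(o['eef_rot']); M=Ro.from_quat(q[[1,2,3,0]]).as_matrix()
    t=M.T@(np.array([x,y,z])-np.array(o['eef_pos'])); y0=np.rad2deg(np.arctan2(M[1,0],M[0,0]))
    print('t',np.round(t,4),'turn',round(-((yaw-y0+180)%360-180),2),'yaw0',round(y0,2),'tilt z',np.round(M[:,2],4),'pos',np.round(o['eef_pos'],4),'F',np.round(o['wrist_force'],1),'T',np.round(o['torque'],2),'op',round(float(o['opening']),3),'t',round(float(o['time_s']),2))
E
python3 -c "
from h import *
inc(.552,-.219,.12,16.03)"
```

```text
t [-0.1351 -0.3995  0.1108] turn -79.97 yaw0 -63.94 tilt z [-4.0e-04  1.6e-03 -1.0e+00] pos [ 0.2525 -0.516   0.2305] F [-0.7 -0.   1.2] T [-0.02  0.01  0.02] op 0.999 t 0.1
```

Call:
{"name": "move_arm", "arguments": {
  "increments": [
    {"tx": -0.007,"ty": -0.02,"tz": 0.0,"turn": -4},
    {"tx": -0.017,"ty": -0.05,"tz": 0.01,"turn": -10},
    {"tx": -0.027,"ty": -0.08,"tz": 0.02,"turn": -16},
    {"tx": -0.037,"ty": -0.11,"tz": 0.03,"turn": -22},
    {"tx": -0.047,"ty": -0.14,"tz": 0.04,"turn": -28},
    {"tx": -0.057,"ty": -0.17,"tz": 0.05,"turn": -34},
    {"tx": -0.067,"ty": -0.2,"tz": 0.06,"turn": -40},
    {"tx": -0.077,"ty": -0.23,"tz": 0.07,"turn": -46},
    {"tx": -0.087,"ty": -0.26,"tz": 0.08,"turn": -52},
    {"tx": -0.097,"ty": -0.29,"tz": 0.09,"turn": -58},
    {"tx": -0.107,"ty": -0.32,"tz": 0.1,"turn": -64},
    {"tx": -0.117,"ty": -0.35,"tz": 0.105,"turn": -70},
    {"tx": -0.127,"ty": -0.375,"tz": 0.11,"turn": -75},
    {"tx": -0.133,"ty": -0.393,"tz": 0.111,"turn": -78.5},
    {"tx": -0.135,"ty": -0.399,"tz": 0.111,"turn": -80},
    {"tx": -0.135,"ty": -0.3995,"tz": 0.111,"turn": -80},
    {"tx": -0.135,"ty": -0.3995,"tz": 0.111,"turn": -80}
  ],
  "gripper": 0.75
}}

```text
time_s: 1.52
eef_pos: [0.5519, -0.2201, 0.1201]
eef_rot: [0.0, 0.99, 0.139, -0.0]
wrist_force: [-0.8, 0.2, 0.6]
opening: 0.749
```

```bash
python3 -c "
from h import *
inc(.5517,-.2188,.012,16.03)
grab('scene','s1');grab('top','t1')"
```

```text
t [ 0.0003 -0.0013  0.1081] turn -0.04 yaw0 15.99 tilt z [-6.e-04 -2.e-04 -1.e+00] pos [ 0.5519 -0.2201  0.1201] F [-0.8  0.2  0.6] T [ 0.03 -0.02 -0.06] op 0.749 t 1.52
```

View pics/s1.png

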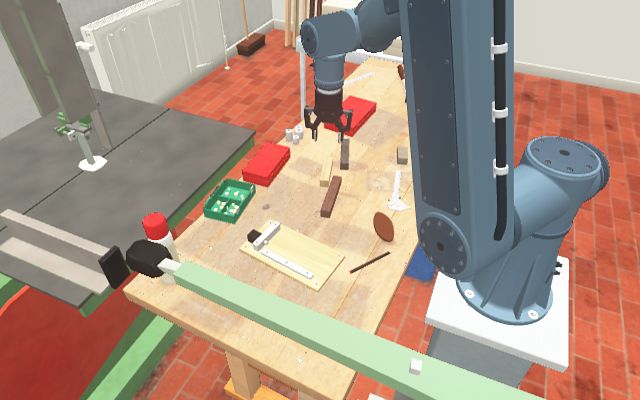

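The scene view shows the gripper (328,115) hanging over the pale short blank (327,172) with nothing touched. Next I'll descend and grip.

Call:
{"name": "move_arm", "arguments": {
  "increments": [
    {"tx": 0,"ty": -0.001,"tz": 0.012},
    {"tx": 0,"ty": -0.001,"tz": 0.03},
    {"tx": 0,"ty": -0.001,"tz": 0.05},
    {"tx": 0,"ty": -0.001,"tz": 0.068},
    {"tx": 0,"ty": -0.001,"tz": 0.082},
    {"tx": 0,"ty": -0.001,"tz": 0.092},
    {"tx": 0,"ty": -0.001,"tz": 0.099},
    {"tx": 0,"ty": -0.001,"tz": 0.104},
    {"tx": 0,"ty": -0.001,"tz": 0.107},
    {"tx": 0,"ty": -0.001,"tz": 0.107},
    {"tx": 0,"ty": -0.001,"tz": 0.107}
  ]
}}

```text
validation failed for argument at $.in...
```

Call:
{"name": "move_arm", "arguments": {
  "increments": [
    {"tx": 0},
    {"tx": 0},
    {"tx": 0},
    {"tx": 0},
    {"tx": 0},
    {"tx": 0},
    {"tx": 0},
    {"tx": 0},
    {"tx": 0},
    {"tx": 0}
  ],
  "gripper": 0
}}

```text
validation failed for argument at $.in...
```

```bash
python3 -c "
from h import *
inc(.5517,-.2188,.1,16.03)"
```

```text
t [ 0.0008 -0.0019  0.0204] turn -0.11 yaw0 15.92 tilt z [-2.e-04 -3.e-04 -1.e+00] pos [ 0.5515 -0.2209  0.1204] F [-0.2 -1.  -0.4] T [-0.07 -0.    0.01] op 0.754 t 1.62
```

Call:
{"name": "move_arm", "arguments": {
  "increments": [
    {"tx": 0,"ty": -0.0015,"tz": 0.012,"turn": 0},
    {"tx": 0,"ty": -0.0015,"tz": 0.03,"turn": 0},
    {"tx": 0,"ty": -0.0015,"tz": 0.05,"turn": 0},
    {"tx": 0,"ty": -0.0015,"tz": 0.068,"turn": 0},
    {"tx": 0,"ty": -0.0015,"tz": 0.082,"turn": 0},
    {"tx": 0,"ty": -0.0015,"tz": 0.092,"turn": 0},
    {"tx": 0,"ty": -0.0015,"tz": 0.099,"turn": 0},
    {"tx": 0,"ty": -0.0015,"tz": 0.104,"turn": 0},
    {"tx": 0,"ty": -0.0015,"tz": 0.107,"turn": 0},
    {"tx": 0,"ty": -0.0015,"tz": 0.107,"turn": 0},
    {"tx": 0,"ty": -0.0015,"tz": 0.107,"turn": 0}
  ]
}}

```text
time_s: 2.53
eef_pos: [0.5521, -0.2186, 0.0138]
eef_rot: [0.0, 0.99, 0.14, 0.0]
wrist_force: [0.6, -0.4, 0.6]
opening: 0.747
```

Call:
{"name": "move_arm", "arguments": {
  "increments": [
    {"tx": 0,"ty": 0,"tz": 0,"turn": 0},
    {"tx": 0,"ty": 0,"tz": 0,"turn": 0},
    {"tx": 0,"ty": 0,"tz": 0,"turn": 0},
    {"tx": 0,"ty": 0,"tz": 0,"turn": 0},
    {"tx": 0,"ty": 0,"tz": 0,"turn": 0},
    {"tx": 0,"ty": 0,"tz": 0,"turn": 0},
    {"tx": 0,"ty": 0,"tz": 0,"turn": 0},
    {"tx": 0,"ty": 0,"tz": 0,"turn": 0},
    {"tx": 0,"ty": 0,"tz": 0,"turn": 0},
    {"tx": 0,"ty": 0,"tz": 0,"turn": 0}
  ],
  "gripper": 0
}}

```text
time_s: 3.37
eef_pos: [0.5524, -0.2186, 0.0141]
eef_rot: [0.0, 0.99, 0.14, 0.001]
wrist_force: [-0.8, 0.6, 5.0]
opening: 0.298
```

Call:
{"name": "move_arm", "arguments": {
  "increments": [
    {"tx": 0,"ty": 0,"tz": -0.005,"turn": 0},
    {"tx": 0,"ty": 0,"tz": -0.015,"turn": 0},
    {"tx": 0,"ty": 0,"tz": -0.03,"turn": 0},
    {"tx": 0,"ty": 0,"tz": -0.045,"turn": 0},
    {"tx": 0,"ty": 0,"tz": -0.06,"turn": 0},
    {"tx": 0,"ty": 0,"tz": -0.075,"turn": 0},
    {"tx": 0,"ty": 0,"tz": -0.085,"turn": 0},
    {"tx": 0,"ty": 0,"tz": -0.09,"turn": 0},
    {"tx": 0,"ty": 0,"tz": -0.09,"turn": 0}
  ]
}}

```text
time_s: 4.12
eef_pos: [0.5524, -0.2188, 0.1048]
eef_rot: [0.001, 0.99, 0.14, 0.001]
wrist_force: [0.3, 0.9, -0.9]
opening: 0.3
```

```bash
python3 -c "
from h import *
inc(.5177-.03,.1373-.03,.1,80.95)
grab('scene','s2');p,d=grab('top','t2'); print('ok')
p=p[150:260,215:445,::-1]; cv2.imwrite('pics/t2c.png',cv2.resize(p,None,fx=3.4,fy=3.4))"
```

```text
t [ 0.028  -0.3312  0.0042] turn -64.89 yaw0 16.06 tilt z [ 0.0019 -0.0013 -1.    ] pos [ 0.5524 -0.2188  0.1048] F [ 0.3  0.9 -0.9] T [ 0.01 -0.01  0.01] op 0.3 t 4.12
ok
```

View pics/s2.png

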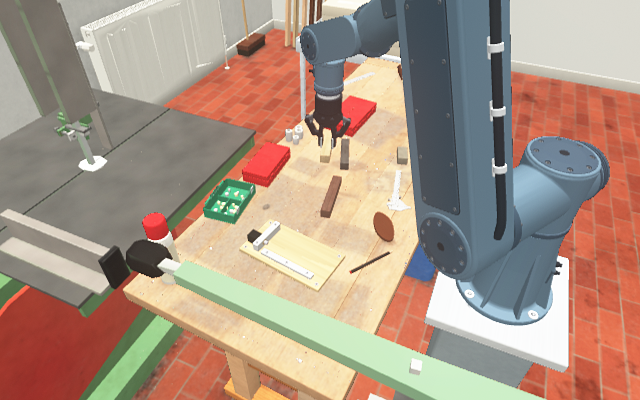

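View pics/t2c.png

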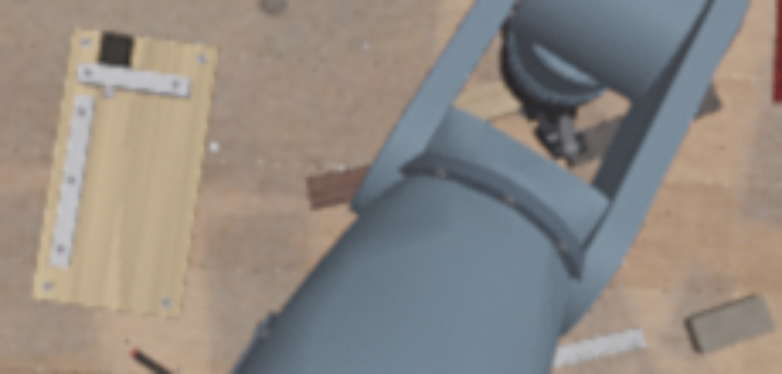

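The blank is held, with the opening at 0.30, which matches 27 mm. In the scene view it hangs in the fingers at (325,155). The two other blanks have not moved. Next I'll carry it to above the jig, standing off from both fences.

```bash
python3 -c "
from h import *
inc(.4967,.1325,.1,80.95)"
```

```text
t [ 0.0444 -0.3521  0.003 ] turn -64.89 yaw0 16.06 tilt z [-6.e-04  4.e-04 -1.e+00] pos [ 0.5514 -0.2181  0.1028] F [ 0.3  0.3 -0.8] T [ 0.06 -0.01  0.01] op 0.295 t 4.22
```

Call:
{"name": "move_arm", "arguments": {
  "increments": [
    {"tx": 0.002,"ty": -0.012,"tz": 0,"turn": -2},
    {"tx": 0.004,"ty": -0.032,"tz": 0,"turn": -6},
    {"tx": 0.007,"ty": -0.057,"tz": 0,"turn": -10.5},
    {"tx": 0.01,"ty": -0.083,"tz": 0,"turn": -15.5},
    {"tx": 0.014,"ty": -0.11,"tz": 0,"turn": -20.5},
    {"tx": 0.017,"ty": -0.137,"tz": 0,"turn": -25.5},
    {"tx": 0.021,"ty": -0.164,"tz": 0,"turn": -30.5},
    {"tx": 0.024,"ty": -0.191,"tz": 0,"turn": -35.5},
    {"tx": 0.028,"ty": -0.218,"tz": 0,"turn": -40.5},
    {"tx": 0.031,"ty": -0.245,"tz": 0,"turn": -45.5},
    {"tx": 0.034,"ty": -0.272,"tz": 0,"turn": -50.5},
    {"tx": 0.038,"ty": -0.298,"tz": 0,"turn": -55.5},
    {"tx": 0.041,"ty": -0.322,"tz": 0,"turn": -60},
    {"tx": 0.043,"ty": -0.34,"tz": 0,"turn": -63},
    {"tx": 0.044,"ty": -0.349,"tz": 0,"turn": -64.5},
    {"tx": 0.0445,"ty": -0.352,"tz": 0,"turn": -64.9},
    {"tx": 0.0445,"ty": -0.352,"tz": 0,"turn": -64.9},
    {"tx": 0.0445,"ty": -0.352,"tz": 0,"turn": -64.9}
  ]
}}

```text
time_s: 5.72
eef_pos: [0.4971, 0.1317, 0.103]
eef_rot: [-0.0, 0.761, 0.649, -0.0]
wrist_force: [-0.2, -0.3, -1.1]
opening: 0.302
```

```bash
python3 -c "
from h import *
p,d=grab('scene','s3');
p=p[170:300,200:400,::-1]; cv2.imwrite('pics/s3c.png',cv2.resize(p,None,fx=4,fy=4))
p,d=grab('top','t3')
p=p[140:260,200:360,::-1]; cv2.imwrite('pics/t3c.png',cv2.resize(p,None,fx=4,fy=4))
inc(.4967,.1325,.028,80.95)"
```

```text
t [ 0.0011 -0.0008  0.0751] turn -0.09 yaw0 80.86 tilt z [-2.e-04 -3.e-04 -1.e+00] pos [0.4974 0.1313 0.1031] F [-0.   0.6 -0.4] T [-0.05 -0.03 -0.03] op 0.298 t 5.82
```

View pics/s3c.png

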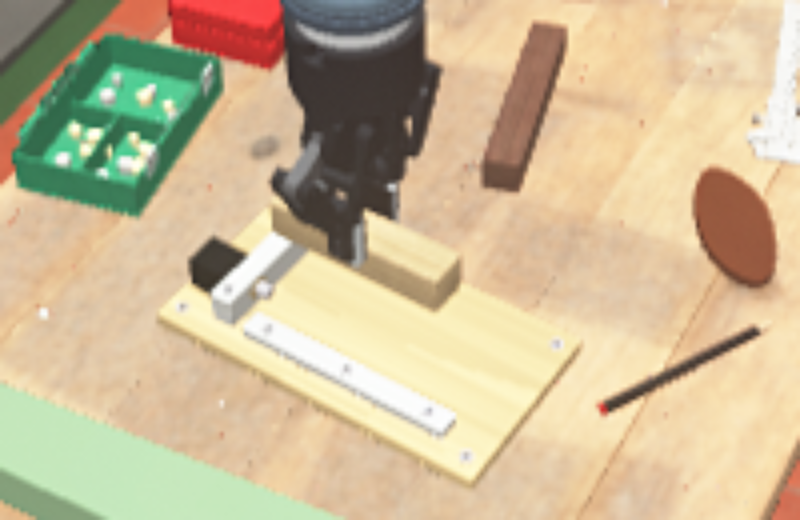

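View pics/t3c.png

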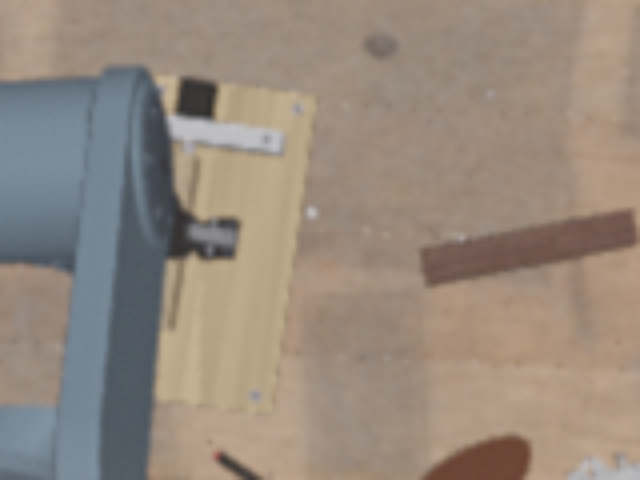

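The blank is level and roughly parallel to the side fence. Its near end (440,290) is clear, and the pin (262,290) is ahead of its front end. Next I'll lower it onto the base.

Call:
{"name": "move_arm", "arguments": {
  "increments": [
    {"tx": 0.0005,"ty": 0,"tz": 0.01,"turn": 0},
    {"tx": 0.0005,"ty": 0,"tz": 0.025,"turn": 0},
    {"tx": 0.0005,"ty": 0,"tz": 0.04,"turn": 0},
    {"tx": 0.0005,"ty": 0,"tz": 0.053,"turn": 0},
    {"tx": 0.0005,"ty": 0,"tz": 0.062,"turn": 0},
    {"tx": 0.0005,"ty": 0,"tz": 0.068,"turn": 0},
    {"tx": 0.0005,"ty": 0,"tz": 0.071,"turn": 0},
    {"tx": 0.0005,"ty": 0,"tz": 0.073,"turn": 0},
    {"tx": 0.0005,"ty": 0,"tz": 0.074,"turn": 0},
    {"tx": 0.0005,"ty": 0,"tz": 0.075,"turn": 0},
    {"tx": 0.0005,"ty": 0,"tz": 0.075,"turn": 0},
    {"tx": 0.0005,"ty": 0,"tz": 0.075,"turn": 0}
  ]
}}

```text
time_s: 6.82
eef_pos: [0.4976, 0.1328, 0.0287]
eef_rot: [0.0, 0.761, 0.649, 0.0]
wrist_force: [-0.2, -0.2, -1.6]
opening: 0.299
```

Call:
{"name": "move_arm", "arguments": {
  "increments": [
    {"tx": 0,"ty": 0,"tz": 0.001,"turn": 0},
    {"tx": 0,"ty": 0,"tz": 0.001,"turn": 0},
    {"tx": 0,"ty": 0,"tz": 0.002,"turn": 0},
    {"tx": 0,"ty": 0,"tz": 0.002,"turn": 0},
    {"tx": 0,"ty": 0,"tz": 0.002,"turn": 0}
  ]
}}

```text
time_s: 7.23
eef_pos: [0.4972, 0.1327, 0.0262]
eef_rot: [-0.0, 0.761, 0.649, -0.0]
wrist_force: [-0.4, 0.7, -1.3]
opening: 0.297
```

Call:
{"name": "move_arm", "arguments": {
  "increments": [
    {"tx": 0,"ty": 0,"tz": 0.0005,"turn": 0},
    {"tx": 0,"ty": 0,"tz": 0.001,"turn": 0},
    {"tx": 0,"ty": 0,"tz": 0.001,"turn": 0},
    {"tx": 0,"ty": 0,"tz": 0.001,"turn": 0}
  ]
}}

```text
time_s: 7.57
eef_pos: [0.4973, 0.1327, 0.0261]
eef_rot: [-0.0, 0.761, 0.649, -0.0]
wrist_force: [-3.9, -0.3, 8.6]
opening: 0.298
```

```bash
python3 -c "
from h import *
p,d=grab('scene','s4');
p=p[170:300,200:400,::-1]; cv2.imwrite('pics/s4c.png',cv2.resize(p,None,fx=4,fy=4))
inc(.5177,.1373,.026,80.95)"
```

```text
t [0.0077 0.0194 0.0001] turn 0.02 yaw0 80.97 tilt z [-1.e-04 -1.e-04 -1.e+00] pos [0.4973 0.1327 0.0261] F [-4.  -0.9  7.9] T [-0.12  0.59 -0.05] op 0.296 t 7.62
```

View pics/s4c.png

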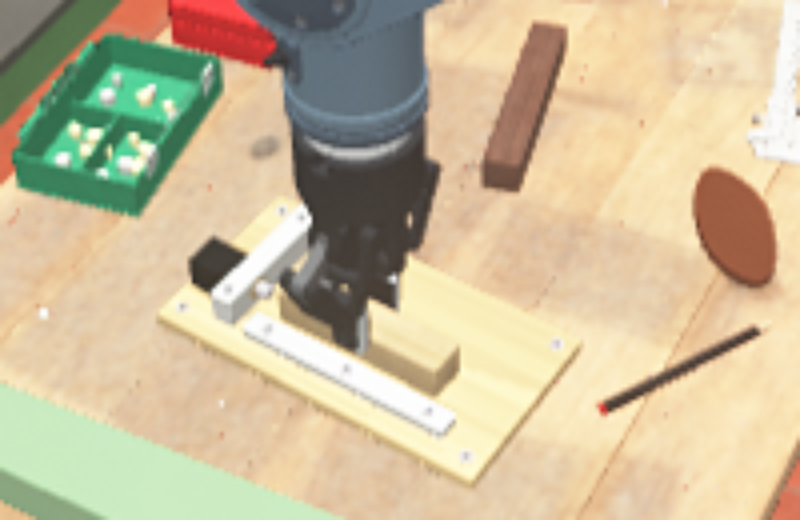

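It's resting on the base at about 8 N. Next it goes to the side fence.

Call:
{"name": "move_arm", "arguments": {
  "increments": [
    {"tx": 0.001,"ty": 0,"tz": -0.0005,"turn": 0},
    {"tx": 0.002,"ty": 0,"tz": -0.0005,"turn": 0},
    {"tx": 0.003,"ty": 0,"tz": -0.0005,"turn": 0},
    {"tx": 0.004,"ty": 0,"tz": -0.0005,"turn": 0},
    {"tx": 0.005,"ty": 0,"tz": -0.0005,"turn": 0},
    {"tx": 0.006,"ty": 0,"tz": -0.0005,"turn": 0},
    {"tx": 0.0065,"ty": 0,"tz": -0.0005,"turn": 0},
    {"tx": 0.007,"ty": 0,"tz": -0.0005,"turn": 0},
    {"tx": 0.0075,"ty": 0,"tz": -0.0005,"turn": 0},
    {"tx": 0.0075,"ty": 0,"tz": -0.0005,"turn": 0}
  ]
}}

```text
time_s: 8.45
eef_pos: [0.4989, 0.1401, 0.0261]
eef_rot: [0.0, 0.761, 0.649, 0.0]
wrist_force: [-0.4, -2.6, 4.5]
opening: 0.296
```

```bash
cat >> h.py <<'E'
def st():
    o=get_obs(); a=np.deg2rad(-9.05); R=np.array([[np.cos(a),-np.sin(a)],[np.sin(a),np.cos(a)]])
    print('jig pos rel',np.round((np.array(o['eef_pos'])[:2]-[.5044,.1177])@R*1000,1),'z',round(o['eef_pos'][2]*1000,1),'Fjig',np.round(np.array(o['wrist_force'])[:2]@R,1),'Fz',round(o['wrist_force'][2],1),'T',np.round(np.array(o['torque'])[:2]@R,2),round(o['torque'][2],2))
    inc(.5177,.1373,.026,80.95)
E
python3 -c "
from h import *
st()"
```

```text
jig pos rel [-9.  21.3] z 26.1 Fjig [-0.  -2.6] Fz 4.5 T [-0.45  0.03] -0.01
t [0.0002 0.019  0.0001] turn 0.01 yaw0 80.96 tilt z [ 8.e-04 -2.e-04 -1.e+00] pos [0.4989 0.1401 0.0261] F [-0.4 -2.6  4.5] T [-0.44  0.1  -0.01] op 0.296 t 8.45
```

Call:
{"name": "move_arm", "arguments": {
  "increments": [
    {"tx": 0.0005,"ty": 0,"tz": 0,"turn": 0},
    {"tx": 0.001,"ty": 0,"tz": 0,"turn": 0},
    {"tx": 0.001,"ty": 0,"tz": 0,"turn": 0},
    {"tx": 0.001,"ty": 0,"tz": 0,"turn": 0}
  ]
}}

```text
time_s: 8.78
eef_pos: [0.4991, 0.1411, 0.0261]
eef_rot: [0.0, 0.761, 0.649, 0.0]
wrist_force: [-0.8, -3.0, 5.8]
opening: 0.296
```

```bash
python3 -c "
from h import *
st()"
```

```text
jig pos rel [-9.  22.2] z 26.1 Fjig [-0.4 -3.1] Fz 5.8 T [-0.49  0.  ] -0.02
t [-0.0008  0.019   0.0001] turn 0.01 yaw0 80.96 tilt z [ 9.e-04 -2.e-04 -1.e+00] pos [0.4991 0.1411 0.0261] F [-0.8 -3.   5.8] T [-0.48  0.08 -0.02] op 0.296 t 8.78
```

Call:
{"name": "move_arm", "arguments": {
  "increments": [
    {"tx": 0.0005,"ty": 0,"tz": 0,"turn": 0},
    {"tx": 0.001,"ty": 0,"tz": 0,"turn": 0},
    {"tx": 0.0015,"ty": 0,"tz": 0,"turn": 0},
    {"tx": 0.0015,"ty": 0,"tz": 0,"turn": 0},
    {"tx": 0.0015,"ty": 0,"tz": 0,"turn": 0}
  ]
}}

```text
time_s: 9.2
eef_pos: [0.4991, 0.1413, 0.0261]
eef_rot: [0.001, 0.76, 0.649, -0.001]
wrist_force: [-1.1, -9.1, 8.5]
opening: 0.297
```

```bash
python3 -c "
from h import *
st()"
```

```text
jig pos rel [-8.9 22.4] z 26.1 Fjig [ 0.3 -9.1] Fz 8.5 T [-1.56  0.1 ] -0.03
t [-0.001   0.019   0.0001] turn 0.03 yaw0 80.98 tilt z [ 0.     -0.0023 -1.    ] pos [0.4991 0.1413 0.0261] F [-1.1 -9.1  8.5] T [-1.53  0.34 -0.03] op 0.297 t 9.2
```

The side fence was met at jig y of about 22.3, with 9 N and no yaw moment. Next I'll slide towards the end fence.

Call:
{"name": "move_arm", "arguments": {
  "increments": [
    {"tx": -0.0005,"ty": 0.001,"tz": -0.0003,"turn": 0},
    {"tx": -0.0005,"ty": 0.0025,"tz": -0.0003,"turn": 0},
    {"tx": -0.0005,"ty": 0.004,"tz": -0.0003,"turn": 0},
    {"tx": -0.0005,"ty": 0.0055,"tz": -0.0003,"turn": 0},
    {"tx": -0.0005,"ty": 0.007,"tz": -0.0003,"turn": 0},
    {"tx": -0.0005,"ty": 0.0085,"tz": -0.0003,"turn": 0},
    {"tx": -0.0005,"ty": 0.01,"tz": -0.0003,"turn": 0},
    {"tx": -0.0005,"ty": 0.0115,"tz": -0.0003,"turn": 0},
    {"tx": -0.0005,"ty": 0.013,"tz": -0.0003,"turn": 0},
    {"tx": -0.0005,"ty": 0.014,"tz": -0.0003,"turn": 0},
    {"tx": -0.0005,"ty": 0.015,"tz": -0.0003,"turn": 0},
    {"tx": -0.0005,"ty": 0.016,"tz": -0.0003,"turn": 0},
    {"tx": -0.0005,"ty": 0.017,"tz": -0.0003,"turn": 0},
    {"tx": -0.0005,"ty": 0.017,"tz": -0.0003,"turn": 0}
  ]
}}

```text
time_s: 10.37
eef_pos: [0.5115, 0.1392, 0.0261]
eef_rot: [-0.003, 0.76, 0.649, -0.004]
wrist_force: [-16.6, -4.5, 21.7]
opening: 0.301
```

```bash
python3 -c "
from h import *
st()"
```

```text
jig pos rel [ 3.6 22.4] z 26.1 Fjig [-15.7  -7.1] Fz 21.7 T [-1.2   2.41] -0.02
t [-0.0009  0.0064  0.    ] turn 0.05 yaw0 81.0 tilt z [-0.0092 -0.001  -1.    ] pos [0.5115 0.1392 0.0261] F [-16.6  -4.5  21.7] T [-0.81  2.57 -0.02] op 0.301 t 10.37
```

It stopped at jig x of 3.6 with 16 N, which is more than the pin alone would give. I'll look before pushing on.

```bash
python3 -c "
from h import *
p,d=grab('scene','s5');
p=p[205:285,225:345,::-1]; cv2.imwrite('pics/s5c.png',cv2.resize(p,None,fx=6,fy=6,interpolation=cv2.INTER_CUBIC))
p,d=grab('top','t5')
p=p[150:250,215:295,::-1]; cv2.imwrite('pics/t5c.png',cv2.resize(p,None,fx=6,fy=6,interpolation=cv2.INTER_CUBIC))
st()"
```

```text
jig pos rel [ 3.7 22.4] z 26.1 Fjig [-16.4  -8.1] Fz 22.3 T [-1.16  2.41] -0.01
t [-0.001   0.0064  0.    ] turn 0.05 yaw0 81.0 tilt z [-0.0089 -0.001  -1.    ] pos [0.5115 0.1392 0.0261] F [-17.4  -5.4  22.3] T [-0.77  2.57 -0.01] op 0.296 t 10.47
```

View pics/s5c.png

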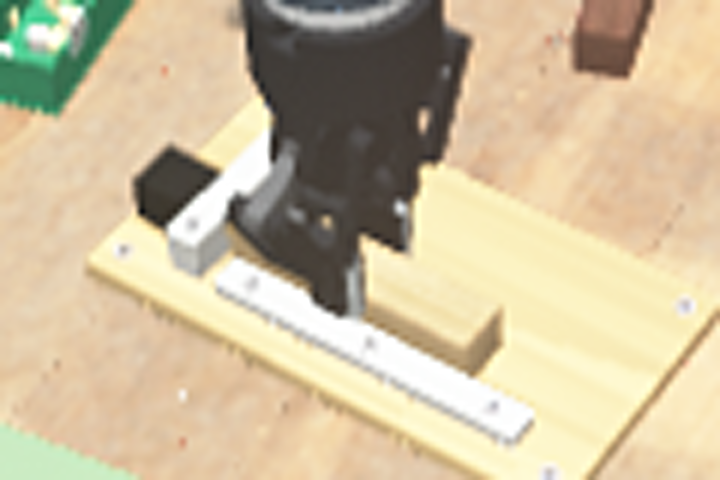

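View pics/t5c.png

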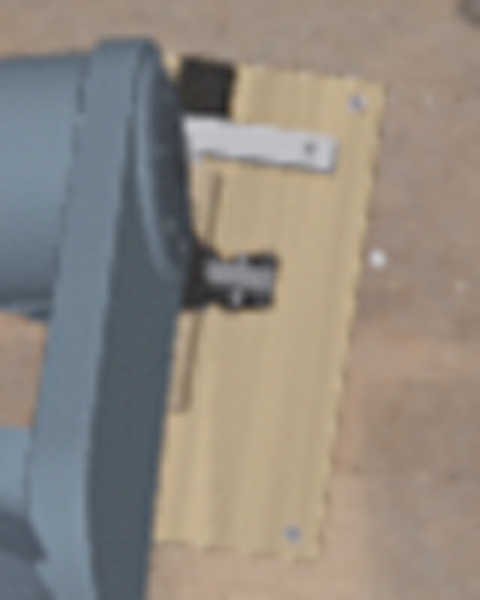

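The image shows nothing foreign in the way. The rear end is at (480,340), it's flush along the side fence, and no finger touches the end fence. The load on the base rose to 22 N, so this is most likely friction. I'll ease off downward before pushing further.

Call:
{"name": "move_arm", "arguments": {
  "increments": [
    {"tx": 0,"ty": 0,"tz": -0.0005,"turn": 0},
    {"tx": 0,"ty": 0,"tz": -0.001,"turn": 0},
    {"tx": 0,"ty": 0,"tz": -0.0015,"turn": 0},
    {"tx": 0,"ty": 0,"tz": -0.0015,"turn": 0},
    {"tx": 0,"ty": 0,"tz": -0.0015,"turn": 0}
  ]
}}

```text
time_s: 10.88
eef_pos: [0.5124, 0.1391, 0.0262]
eef_rot: [-0.002, 0.761, 0.649, -0.003]
wrist_force: [-7.1, -3.8, 4.4]
opening: 0.295
```

```bash
python3 -c "
from h import *
st()"
```

```text
jig pos rel [ 4.5 22.4] z 26.2 Fjig [-6.4 -4.9] Fz 4.4 T [-0.93  0.91] 0.05
t [-0.0009  0.0056  0.0002] turn 0.03 yaw0 80.98 tilt z [-6.7e-03 -9.0e-04 -1.0e+00] pos [0.5124 0.1391 0.0262] F [-7.1 -3.8  4.4] T [-0.77  1.05  0.05] op 0.295 t 10.88
```

Confirmed: the load dropped and the blank advanced. I'll continue with the same compensation.

Call:
{"name": "move_arm", "arguments": {
  "increments": [
    {"tx": 0,"ty": 0.001,"tz": -0.0002,"turn": 0},
    {"tx": 0,"ty": 0.002,"tz": -0.0004,"turn": 0},
    {"tx": 0,"ty": 0.003,"tz": -0.0006,"turn": 0},
    {"tx": 0,"ty": 0.004,"tz": -0.0008,"turn": 0},
    {"tx": 0,"ty": 0.004,"tz": -0.0008,"turn": 0},
    {"tx": 0,"ty": 0.004,"tz": -0.0008,"turn": 0}
  ]
}}

```text
time_s: 11.38
eef_pos: [0.516, 0.1385, 0.0265]
eef_rot: [-0.002, 0.761, 0.649, -0.003]
wrist_force: [-6.5, -3.8, 0.9]
opening: 0.296
```

```bash
python3 -c "
from h import *
st()"
```

```text
jig pos rel [ 8.2 22.4] z 26.5 Fjig [-5.8 -4.8] Fz 0.9 T [-0.82  0.89] 0.01
t [-0.0009  0.0019  0.0005] turn 0.03 yaw0 80.98 tilt z [-7.4e-03 -8.0e-04 -1.0e+00] pos [0.516  0.1385 0.0265] F [-6.5 -3.8  0.9] T [-0.67  1.01  0.01] op 0.296 t 11.38
```

Call:
{"name": "move_arm", "arguments": {
  "increments": [
    {"tx": 0,"ty": 0.001,"tz": 0,"turn": 0},
    {"tx": 0,"ty": 0.002,"tz": 0,"turn": 0},
    {"tx": 0,"ty": 0.003,"tz": 0,"turn": 0},
    {"tx": 0,"ty": 0.003,"tz": 0,"turn": 0},
    {"tx": 0,"ty": 0.003,"tz": 0,"turn": 0}
  ]
}}

```text
time_s: 11.8
eef_pos: [0.5179, 0.1382, 0.0263]
eef_rot: [-0.003, 0.761, 0.649, -0.004]
wrist_force: [-8.8, -4.4, 2.4]
opening: 0.301
```

```bash
python3 -c "
from h import *
st()"
```

```text
jig pos rel [10.1 22.4] z 26.3 Fjig [-8.  -5.8] Fz 2.4 T [-0.8  1.3] -0.07
t [-0.0009 -0.0001  0.0003] turn 0.03 yaw0 80.98 tilt z [-9.6e-03 -7.0e-04 -1.0e+00] pos [0.5179 0.1382 0.0263] F [-8.8 -4.4  2.4] T [-0.59  1.41 -0.07] op 0.301 t 11.8
```

Call:
{"name": "move_arm", "arguments": {
  "increments": [
    {"tx": 0,"ty": 0.001,"tz": 0,"turn": 0},
    {"tx": 0,"ty": 0.002,"tz": 0,"turn": 0},
    {"tx": 0,"ty": 0.003,"tz": 0,"turn": 0},
    {"tx": 0,"ty": 0.003,"tz": 0,"turn": 0},
    {"tx": 0,"ty": 0.003,"tz": 0,"turn": 0}
  ]
}}

```text
time_s: 12.22
eef_pos: [0.5179, 0.1382, 0.0261]
eef_rot: [-0.005, 0.76, 0.649, -0.006]
wrist_force: [-20.7, -2.0, 13.0]
opening: 0.291
```

```bash
python3 -c "
from h import *
st()"
```

```text
jig pos rel [10.1 22.3] z 26.1 Fjig [-20.1  -5.2] Fz 13.0 T [-0.85  2.95] -0.08
t [-0.0009 -0.0001  0.0001] turn 0.05 yaw0 81.0 tilt z [-1.590e-02 -4.000e-04 -9.999e-01] pos [0.5179 0.1382 0.0261] F [-20.7  -2.   13. ] T [-0.37  3.05 -0.08] op 0.291 t 12.22
```

It hit a hard stop at x of 10.1 with 20 N. I'll relieve the base load and press more on the side fence, to tell seating from friction.

Call:
{"name": "move_arm", "arguments": {
  "increments": [
    {"tx": 0.0005,"ty": 0,"tz": -0.0005,"turn": 0},
    {"tx": 0.001,"ty": 0,"tz": -0.001,"turn": 0},
    {"tx": 0.001,"ty": 0,"tz": -0.001,"turn": 0},
    {"tx": 0.001,"ty": 0,"tz": -0.001,"turn": 0},
    {"tx": 0.001,"ty": 0,"tz": -0.001,"turn": 0}
  ]
}}

```text
time_s: 12.63
eef_pos: [0.5179, 0.1382, 0.0262]
eef_rot: [-0.005, 0.76, 0.649, -0.007]
wrist_force: [-16.5, -6.5, 6.2]
opening: 0.295
```

```bash
python3 -c "
from h import *
st()
p,d=grab('scene','s6');
p=p[205:285,225:345,::-1]; cv2.imwrite('pics/s6c.png',cv2.resize(p,None,fx=6,fy=6,interpolation=cv2.INTER_CUBIC))"
```

```text
jig pos rel [10.1 22.4] z 26.2 Fjig [-15.2  -9. ] Fz 6.2 T [-1.44  2.31] -0.07
t [-0.001  -0.      0.0002] turn 0.06 yaw0 81.01 tilt z [-0.0162 -0.0018 -0.9999] pos [0.5179 0.1382 0.0262] F [-16.5  -6.5   6.2] T [-1.06  2.51 -0.07] op 0.295 t 12.63
```

View pics/s6c.png

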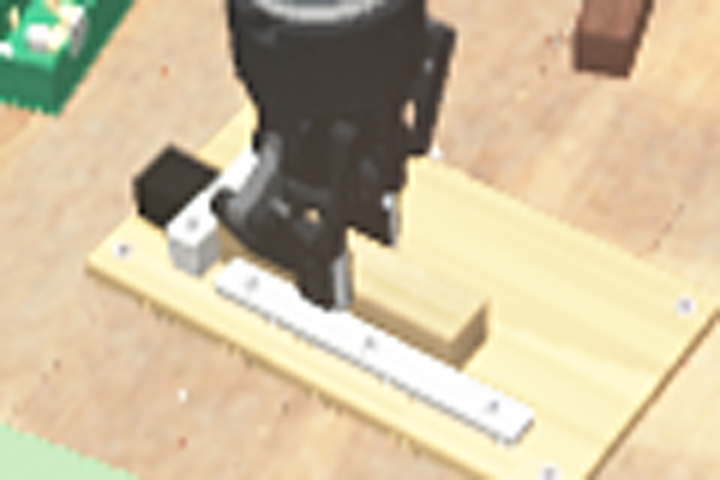

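```bash
python3 - <<'E'
from h import *
d=np.load('pics/s6.npz')['d']; W=world('scene',d)
a=np.deg2rad(-9.05); R=np.array([[np.cos(a),-np.sin(a)],[np.sin(a),np.cos(a)]])
J=np.concatenate([(W[...,:2]-[.5044,.1177])@R,W[...,2:]],-1)*1000
def show(n,m):
    P=J[m]; A=np.c_[P[:,0],P[:,1],np.ones(len(P))]; c=np.linalg.lstsq(A,P[:,2],rcond=None)[0]
    print(n,len(P),'x',np.percentile(P[:,0],[1,3,50,97,99]).round(1),'y',np.percentile(P[:,1],[1,3,50,97,99]).round(1),'z',np.median(P[:,2]).round(1),'slopes deg',np.rad2deg(c[:2]).round(2))
x,y,z=J[...,0],J[...,1],J[...,2]
show('blank top rear',(x>-62)&(x<-12)&(y>0)&(y<45)&(z>35)&(z<44))
show('rear face',(x>-62)&(x<-42)&(y>5)&(y<38)&(z>16)&(z<34))
show('fence top',(x>-95)&(x<-20)&(y>30)&(y<60)&(z>19)&(z<25))
show('base',(x>-115)&(x<-60)&(y>-60)&(y<30)&(z>8)&(z<16))
# rear edge / side edges of top
m=(x>-62)&(x<-12)&(y>0)&(y<45)&(z>35)&(z<44); P=J[m]
print(cv2.minAreaRect(P[:,:2].astype(np.float32)))
E
```

```text
blank top rear 159 x [-53.4 -52.  -33.2 -13.3 -12.4] y [ 8.2  8.7 22.9 35.  36.2] z 40.2 slopes deg [-0.03 -2.14]
rear face 47 x [-58.9 -57.6 -51.6 -44.3 -43.6] y [10.7 11.3 28.9 37.2 37.5] z 24.8 slopes deg [22.38 -3.5 ]
fence top 158 x [-91.3 -90.6 -52.2 -22.  -20.6] y [33.2 34.  42.9 51.2 51.5] z 22.7 slopes deg [ 0.39 -1.54]
base 581 x [-114.4 -112.8  -87.9  -61.6  -60.5] y [-58.3 -56.7 -14.2  26.1  28.1] z 13.2 slopes deg [-0.27 -0.01]
((-33.320838928222656, 22.186607360839844), (28.509138107299805, 42.73384475708008), 87.97254180908203)
```

The rear end lies at jig x of about -51 in this view, where the fence end reads -91 against a true -90. That is within about 1 mm of fully seated, and the top is level along its length. One last firm press on both fences, then hold.

Call:
{"name": "move_arm", "arguments": {
  "increments": [
    {"tx": 0.0005,"ty": 0.0003,"tz": 0,"turn": 0},
    {"tx": 0.001,"ty": 0.0005,"tz": 0,"turn": 0},
    {"tx": 0.0015,"ty": 0.0005,"tz": 0,"turn": 0},
    {"tx": 0.0015,"ty": 0.0005,"tz": 0,"turn": 0},
    {"tx": 0.0015,"ty": 0.0005,"tz": 0,"turn": 0},
    {"tx": 0.0015,"ty": 0.0005,"tz": 0,"turn": 0},
    {"tx": 0.0015,"ty": 0.0005,"tz": 0,"turn": 0},
    {"tx": 0.0015,"ty": 0.0005,"tz": 0,"turn": 0},
    {"tx": 0.0015,"ty": 0.0005,"tz": 0,"turn": 0},
    {"tx": 0.0015,"ty": 0.0005,"tz": 0,"turn": 0}
  ]
}}

```text
time_s: 13.52
eef_pos: [0.5179, 0.1383, 0.0262]
eef_rot: [-0.004, 0.76, 0.65, -0.008]
wrist_force: [-20.5, -11.7, 9.5]
opening: 0.3
```

```bash
python3 -c "
from h import *
st()
p,d=grab('scene','s7');grab('top','t7')
p=p[130:290,220:420,::-1]; cv2.imwrite('pics/s7c.png',cv2.resize(p,None,fx=3.7,fy=3.7,interpolation=cv2.INTER_CUBIC))
st()"
```

```text
jig pos rel [10.1 22.5] z 26.2 Fjig [-18.4 -14.8] Fz 9.5 T [-2.57  2.73] -0.04
t [-0.001  -0.0001  0.0002] turn 0.07 yaw0 81.02 tilt z [-0.0182 -0.004  -0.9998] pos [0.5179 0.1383 0.0262] F [-20.5 -11.7   9.5] T [-2.11  3.1  -0.04] op 0.3 t 13.52
jig pos rel [10.1 22.5] z 26.2 Fjig [-18.9 -15.7] Fz 8.3 T [-2.55  2.68] -0.09
t [-0.0011 -0.0001  0.0002] turn 0.08 yaw0 81.03 tilt z [-0.0182 -0.004  -0.9998] pos [0.5179 0.1383 0.0262] F [-21.1 -12.5   8.3] T [-2.1   3.05 -0.09] op 0.296 t 13.62
```

View pics/s7c.png

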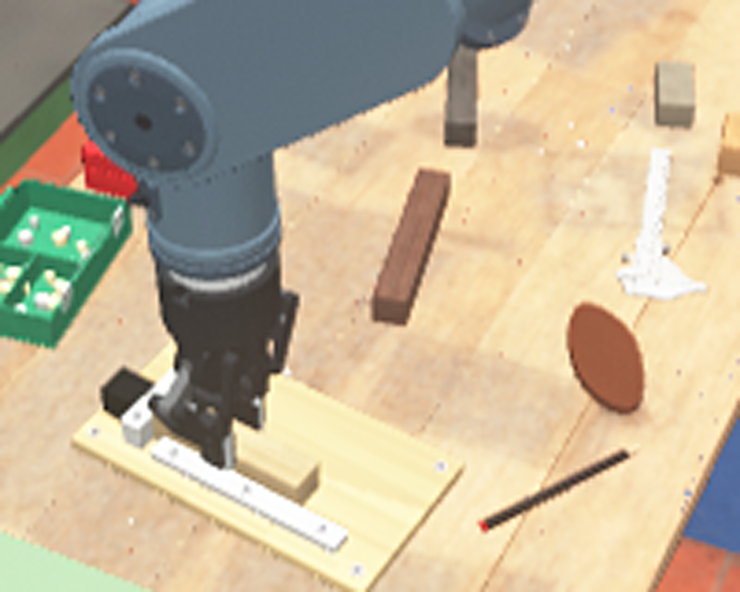

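The picture shows the blank in the corner, flush along the side fence. The other blanks and the whetstone are where they were, and the forces are steady. Handing in.

```bash
python3 -c "
from h import *
workorder.hand_in(); st()"
```

```text
the job is handed in; nothing more can be done
the job is handed in; nothing more can be done
```

The 120 mm blank is seated in the jig corner and still gripped, and I handed the job in at about 13.6 s. I gripped it at mid-length, laid it on the base, pushed it against the side fence, then slid it along into the end fence.

**Last checks**
- **Pressure:** it held steady at about 19 N on the end fence, 15 N on the side fence and 8–9 N on the base. There was almost no twisting moment.
- **End fence and pin:** the blank reached a hard stop at jig x = 10.1 mm, against 10 mm nominal. It didn't move when I pushed harder or eased the load on the base, so I take the pin to be fully home. I couldn't see the pin itself.
- **Lying flat:** before the final press, the top of the blank measured level along its length. Across its width the same fit read 2.1°, but the fixed fence read 1.5° the same way, so I put most of that down to the camera.
- **Other blanks and whetstone:** they looked unmoved in the last picture.

**What disagreed**
- **Side fence position:** contact came about 0.8–1 mm beyond where I measured the fence, which is within the 2 mm calibration.
- **First slide:** friction stopped it about 6 mm short, with the load on the base at 22 N. Easing the downward push freed it.
- **Tool tilt:** the arm gives a little under the push, so the tool leans about 1°. I didn't measure the blank's level again after the final press.

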